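# Find the tired spring mount of a microscope's anti-vibration base and fold down its tag

## Task

The load plate is off the microscope's anti-vibration base because one of its three spring mounts has gone soft. Work along the mounts from the robot's left to its right, pressing each black rubber pad down about half a centimetre with the fingertips to feel its spring; then push the red tag of the softest mount down flat on its block, to mark it for replacement, and leave the other two tags up. Only touch and press: do not lift or shift the loose things standing around.

Things in the scene. Friction and masses are not known exactly. Their poses are not given: they have to be found in the camera images.
- base: Dark grey metal tray, the lower half of a microscope's anti-vibration platform, fixed; 340 (x) x 500 (y) mm, floor 12 mm thick, rim 22 mm high. Origin: centre of its underside, on the bench; x away from the robot, y to the robot's left (turned up to 10 degrees). On it stand three spring mounts, left, middle and right, about 165 mm apart along y.
- mount_a: Spring mount, fixed on the base; the three look alike and swap places. Foot plate 150 (x) x 72 (y) x 8 mm; at x = -35 mm a coil spring 60 mm across with a metal cap and black rubber pad; on the half away from the robot a grey block, its top 23 mm above the plate's underside, with a hinged red tag. Origin: centre of the plate's underside; x from pad to tag, within 10 degrees of the base's x.
- pad_a_top (a point): Centre of the flat top of the black rubber pad of mount_a, 50 mm across, 76 mm above the mount's underside (88 mm above the bench) when not pressed; moves down with the pad.
- pad_a (a joint): How far the pad of mount_a is pressed down, m: 0 free (untouched it rests up to 1 mm lower under its own weight), 0.012 fully down on its stop. It springs back up. It takes 0.7 to 2.0 N for each mm, a different stiffness on each mount; the softest is about half as stiff as the next.
- tag_a_hinge (a point): Middle of the hinge of mount_a's red tag: at x = 70 mm, 26 mm above the mount's underside (38 above the bench), axis along its y. The tag, a plate 40 wide, 3 thick, 58 mm long with a white end stripe, slants up towards the pad at 36 to 45 degrees and swings down towards the pad onto the block. A straight push down on its face 15 to 35 mm from the hinge (1 to 3 N) does it; it stays put.
- tag_a (a joint): Angle of the red tag of mount_a, rad: 0 fully up (45 degrees above level), 0.785 flat on its block.
- mount_b: Spring mount, fixed on the base; the three look alike and swap places. Foot plate 150 (x) x 72 (y) x 8 mm; at x = -35 mm a coil spring 60 mm across with a metal cap and black rubber pad; on the half away from the robot a grey block, its top 23 mm above the plate's underside, with a hinged red tag. Origin: centre of the plate's underside; x from pad to tag, within 10 degrees of the base's x.
- pad_b_top (a point): Centre of the flat top of the black rubber pad of mount_b, 50 mm across, 76 mm above the mount's underside (88 mm above the bench) when not pressed; moves down with the pad.
- pad_b (a joint): How far the pad of mount_b is pressed down, m: 0 free (untouched it rests up to 1 mm lower under its own weight), 0.012 fully down on its stop. It springs back up. It takes 0.7 to 2.0 N for each mm, a different stiffness on each mount; the softest is about half as stiff as the next.
- tag_b_hinge (a point): Middle of the hinge of mount_b's red tag: at x = 70 mm, 26 mm above the mount's underside (38 above the bench), axis along its y. The tag, a plate 40 wide, 3 thick, 58 mm long with a white end stripe, slants up towards the pad at 36 to 45 degrees and swings down towards the pad onto the block. A straight push down on its face 15 to 35 mm from the hinge (1 to 3 N) does it; it stays put.
- tag_b (a joint): Angle of the red tag of mount_b, rad: 0 fully up (45 degrees above level), 0.785 flat on its block.
- mount_c: Spring mount, fixed on the base; the three look alike and swap places. Foot plate 150 (x) x 72 (y) x 8 mm; at x = -35 mm a coil spring 60 mm across with a metal cap and black rubber pad; on the half away from the robot a grey block, its top 23 mm above the plate's underside, with a hinged red tag. Origin: centre of the plate's underside; x from pad to tag, within 10 degrees of the base's x.
- pad_c_top (a point): Centre of the flat top of the black rubber pad of mount_c, 50 mm across, 76 mm above the mount's underside (88 mm above the bench) when not pressed; moves down with the pad.
- pad_c (a joint): How far the pad of mount_c is pressed down, m: 0 free (untouched it rests up to 1 mm lower under its own weight), 0.012 fully down on its stop. It springs back up. It takes 0.7 to 2.0 N for each mm, a different stiffness on each mount; the softest is about half as stiff as the next.
- tag_c_hinge (a point): Middle of the hinge of mount_c's red tag: at x = 70 mm, 26 mm above the mount's underside (38 above the bench), axis along its y. The tag, a plate 40 wide, 3 thick, 58 mm long with a white end stripe, slants up towards the pad at 36 to 45 degrees and swings down towards the pad onto the block. A straight push down on its face 15 to 35 mm from the hinge (1 to 3 N) does it; it stays put.
- tag_c (a joint): Angle of the red tag of mount_c, rad: 0 fully up (45 degrees above level), 0.785 flat on its block.
- objective: Steel microscope objective, 28 mm across, 48 mm tall, loose, standing on the base between the left and middle mounts; origin at the centre of its underside.
- bottle: Amber reagent bottle with blue cap, 90 mm across, 190 mm tall, loose, standing on the bench beyond the base's left end; origin at the centre of its underside.
- driver: Screwdriver lying loose on the bench to the right of the base; origin under its middle.

How it is judged:
On the way, in this order (a step that is already met when the one before it is completed fails the run):
1. the left mount's pad is pressed down more than 2.5 mm (((y of mount_a in the frame of base above 0.08 m and value of joint pad_a above 0.0025 m) or (y of mount_b in the frame of base above 0.08 m and value of joint pad_b above 0.0025 m) or (y of mount_c in the frame of base above 0.08 m and value of joint pad_c above 0.0025 m))), for 0.1 s.
2. the middle mount's pad is pressed down more than 2.5 mm (((y of mount_a in the frame of base between -0.08 and 0.08 m and value of joint pad_a above 0.0025 m) or (y of mount_b in the frame of base between -0.08 and 0.08 m and value of joint pad_b above 0.0025 m) or (y of mount_c in the frame of base between -0.08 and 0.08 m and value of joint pad_c above 0.0025 m))), for 0.1 s.
3. the right mount's pad is pressed down more than 2.5 mm (((y of mount_a in the frame of base below -0.08 m and value of joint pad_a above 0.0025 m) or (y of mount_b in the frame of base below -0.08 m and value of joint pad_b above 0.0025 m) or (y of mount_c in the frame of base below -0.08 m and value of joint pad_c above 0.0025 m))), for 0.1 s.
4. only the softest mount's tag is pushed down flat (above 0.68 rad); the softest is the one whose untouched pad sinks more than 0.7 mm under its own weight (((value of joint tag_a above 0.68 rad and value of joint pad_a above 0.0007 m and value of joint each of tag_b, tag_c below 0.3 rad) or (value of joint tag_b above 0.68 rad and value of joint pad_b above 0.0007 m and value of joint each of tag_a, tag_c below 0.3 rad) or (value of joint tag_c above 0.68 rad and value of joint pad_c above 0.0007 m and value of joint each of tag_a, tag_b below 0.3 rad))), for 0.2 s.
At the end, for the whole second after the job is handed in: The tag of the softest mount lies flat on its block (within 6 degrees, joint above 0.68 rad), the other two tags still stand up (below 0.3 rad), all pads have sprung back up (within 2 mm), and the objective, bottle and screwdriver are within 30 mm of where they stood (((value of joint tag_a above 0.68 rad and value of joint pad_a above 0.0007 m and value of joint each of tag_b, tag_c below 0.3 rad) or (value of joint tag_b above 0.68 rad and value of joint pad_b above 0.0007 m and value of joint each of tag_a, tag_c below 0.3 rad) or (value of joint tag_c above 0.68 rad and value of joint pad_c above 0.0007 m and value of joint each of tag_a, tag_b below 0.3 rad)) and value of joint each of pad_a, pad_b, pad_c below 0.002 m and distance of each of objective, bottle, driver from where it was at the start of the episode below 0.03 m); the robot touches nothing.
It fails at once if the tag of a mount that is not the softest is pushed over ((value of joint tag_a above 0.35 rad and value of joint pad_a below 0.0007 m) or (value of joint tag_b above 0.35 rad and value of joint pad_b below 0.0007 m) or (value of joint tag_c above 0.35 rad and value of joint pad_c below 0.0007 m)).
It fails at once if a loose thing (objective, bottle, screwdriver) is lifted, carried or shifted by more than 30 mm (distance of any of objective, bottle, driver from where it was at the start of the episode above 0.03 m).
It fails at once if the objective or the bottle is tipped (angle between any of objective, bottle's own z axis and vertical above 0.4 rad).
It also fails if it takes over 51 s, if anything falls off the work surface, if the arm or the gripper's body presses on something with over 40 N, if the wrist force passes 120 N, or if a joint passes its speed limit or range.

## Robot

A 6-joint arm with a two-finger parallel gripper is mounted at the origin on the work surface. World frame = base frame: x ahead of the robot, y to its left, z up, the work surface at z = 0. Lengths are in m, angles in rad, forces in N, time in s.
With the tool pointing down it reaches from about 0.35 to 0.725 m from the base axis. Payload 4.3 kg.
Tool frame: the origin (TCP) lies at the very end of the fingers, on their centre line; the grasp point (between the pads) lies 19 mm behind it; z points along the fingers, y is the line along which they close (so a half turn about z gives the same grasp; the last joint's range is limited). The gripper opens to 85 mm and grips with 20 to 120 N. Pads are 22 mm wide; open, the fingers measure 114 mm over their backs; the gripper's body (76 mm by 85 mm) begins 54 mm behind the grasp point. The pads swing forward as they close: fully open they stand 13 mm farther back than shut.
Start: joints at [-1.212, 0.377, 0.081, 1.274, 0, 1.46], TCP at [0.26, -0.513, 0.231] pointing down, gripper open.
Joint ranges: [-2.72, 2.72], [-0.84, 1.66], [-1.02, 1.22], [-1.77, 2.12], [-1.37, 1.28], [-3.14, 3.14]. Speed limits (rad/s): [2.57, 2.57, 3.14, 3.14, 3.14, 3.14].

## Interface

Orientations are given as a unit quaternion [x, y, z, w].
In Python, from workcell import env, viewer gives the robot as it stands.
- The arm moves only by the tool drive_effector, called after "Request:" as name(argument=value, ...) on one line, values as JSON. Schema: {"type":"object","properties":{"offsets":{"type":"array","items":{"type":"array","prefixItems":[{"type":"array","items":{"type":"number"},"minItems":3,"maxItems":3},{"type":"number"}],"minItems":2,"maxItems":2},"minItems":1,"maxItems":8},"aperture":{"type":"number"},"force":{"type":"number"},"only":{"type":"string"},"quiet":{"type":"boolean"},"lines":{"type":"string"}},"required":["offsets"],"additionalProperties":false}. offsets is a list of rows, 1 to 8 of them, each written [[dx, dy, dz], turn]: dx, dy, dz in shares of 0.6 m (1.0 is 0.6 m), then a turn about the tool's z in fractions of the full range, 1 being pi rad; each row is the pose to reach, as a shift and turn from the pose commanded when the call began, along the tool's axes at that moment; what a row does not reach only later rows make up. A row lasts 1/8 s, in which the tool goes at most 0.0625 m and 0.188 rad, less where a joint would pass 70% of its speed; a pose out of reach is approached as far as the arm can. aperture is the finger opening in m, set as the call begins (left out keeps the last). The fingers move at their own pace and stop on an object; force is the grip in N (left out, the last holds). Time passes only in rows, so rows that do not move let the fingers close. The tool returns the time, the measured TCP pose, the force, the opening and the grip force at its end. only (a regular expression) keeps the lines of the reply that match it, lines (a string "A,B") keeps lines A to B, and quiet returns only ok. No shift or turn number may pass 1 either way. Input that does not fit is refused with a message, and nothing moves.
- env.read_state(): the state, without advancing time (a new reading comes with each control period).
- viewer.grab_frame(name): name is "scene" or "top" or "wrist"; returns (picture, depth): 480x640x3 uint8, red, green, blue; 480x640 float32, m along the optical axis (not along the pixel's ray), 0 where there is no reading.
- viewer.calibration(name): a dict with "fx", "fy", "cx", "cy" (pixels), "R" (3x3) and "t" (3): a world point X has camera coordinates R X + t. Camera axes: x right, y down, z forward; pixel columns grow to the right and rows downward; lengths in m; the calibration is good to about 2 mm. A picture is of the moment at which its call begins: read the wrist's pose just before it. calibration takes no time and is no camera call; for the wrist camera it gives the pose at the moment of the call.
- env.close_job(): hands the job in; it is judged then, once.
The state is a dict: "time_s": time; "joint_positions": joint angles; "joint_vel": joint speeds; "joint_torque": joint torques, N m; "ee_pos": TCP position; "tcp_rot": TCP orientation; "ft_force": force on the tool from outside, world axes, zero at the start; "torque": the same for the moment, N m; "width": finger opening in m; "grip_force": force on a finger pad.
Only numpy, scipy, OpenCV 4.12 (cv2) and the standard library are available. Lean on these libraries where they do the work, as an engineer would, in place of code of your own. Each camera call takes 0.05 s, during which the arm holds its last target. There are 200 camera calls.

## Working session

There is one attempt and no reset: what is moved stays moved. The work goes in short steps, Python scripts to look and compute and a tool call to move; the robot and the scene stay as the last step left them, time stands still between calls to the robot, and variables do not carry over. Pictures are saved under pics/ and viewed, at most 10 in all, crops included, and the job is handed in when it is done.

```bash
mkdir -p pics; python3 - <<'E'
from workcell import env, viewer
import cv2, numpy as np
for n in ("top","scene"):
    p,d=viewer.grab_frame(n); cv2.imwrite(f"pics/{n}0.png",p[:,:,::-1]); np.save(f"pics/{n}0.npy",d)
s=env.read_state(); print(s)
E
```

```text
{'time_s': 0.1, 'joint_positions': array([-1.21229683e+00,  3.77985249e-01,  7.98208924e-02,  1.27441445e+00,
       -6.31639614e-06,  1.46051605e+00]), 'joint_vel': array([-1.76044159e-04, -1.62979245e-03,  2.11905331e-03, -6.18979820e-04,
       -4.08997542e-05, -5.47873373e-04]), 'joint_torque': array([ 1.29154312e-03, -4.64693284e+01,  2.70583034e+01,  1.19585992e-02,
       -1.31807569e-04,  4.39096823e-06]), 'ee_pos': array([ 0.25959793, -0.51242918,  0.23048081]), 'tcp_rot': array([ 9.72655833e-01,  2.32249512e-01, -1.13461573e-04, -8.83993574e-04]), 'ft_force': array([-0.02241218,  0.64936335, -0.3147934 ]), 'torque': array([-0.02457368,  0.00187654, -0.00374253]), 'grip_force': 0.0, 'width': 0.08511410661196606}
```

View pics/top0.png

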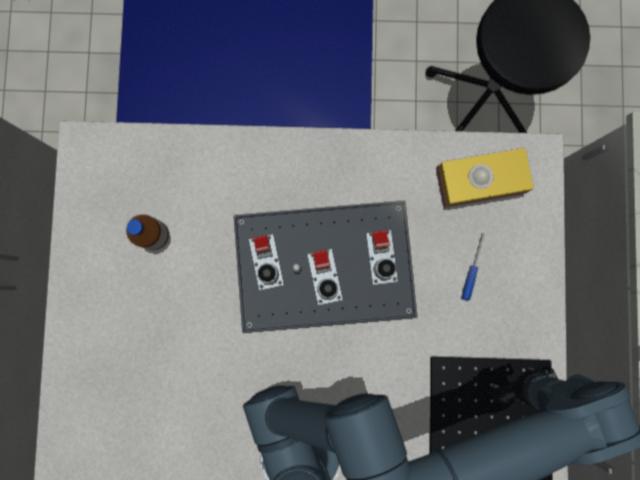

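View pics/scene0.png

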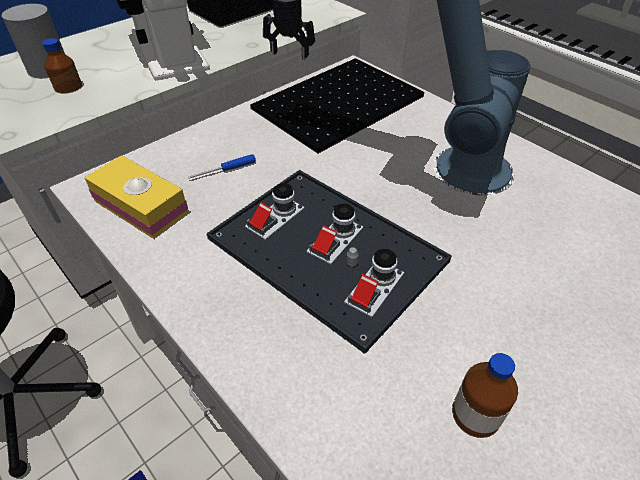

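The top view shows pads near (267,272), (327,288) and (385,267), with the red tags above them in the image. The objective is at (297,268), the bottle at (145,232) and the driver at (472,270). I'll enlarge the tray for closer readings.

```bash
python3 - <<'E'
import cv2
p=cv2.imread("pics/top0.png")
c=p[225:310,240:410]; c=cv2.resize(c,None,fx=4.5,fy=4.5,interpolation=cv2.INTER_CUBIC); cv2.imwrite("pics/c1.png",c)
E
```

```text
(no output)
```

View pics/c1.png

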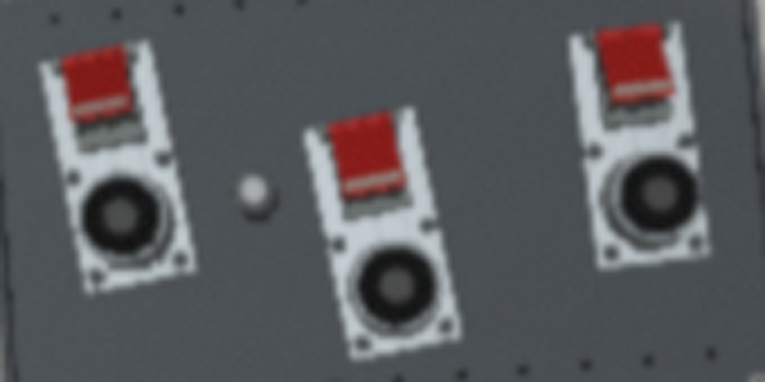

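The crop (4.5x, offset 240,225) shows the pad centres at (121,216), (396,286) and (659,194). The hinge middles are at (93,53), (360,120) and (628,32).

```bash
cat > h.py <<'E'
from workcell import env, viewer
import numpy as np
from scipy.spatial.transform import Rotation as Ro
def ray(c,u,v,z):
    R,t=np.array(c["R"]),np.array(c["t"]); o=-R.T@t
    d=R.T@np.array([(u-c["cx"])/c["fx"],(v-c["cy"])/c["fy"],1]); return o+d*(z-o[2])/d[2]
def rel(p):
    s=env.read_state(); R=Ro.from_quat(s["tcp_rot"]); return R.inv().apply(np.array(p)-s["ee_pos"])
E
python3 - <<'E'
from h import *
c=viewer.calibration("top"); np.set_printoptions(precision=4,suppress=True)
f=lambda p,z: ray(c,240+(p[0]+.5)/4.5-.5,225+(p[1]+.5)/4.5-.5,z)
s=env.read_state();print("toolR\n",Ro.from_quat(s["tcp_rot"]).as_matrix())
d=np.load("pics/top0.npy")
for n,a,b,e in [("L",(121,216),(93,53),(101,111)),("M",(396,286),(360,120),(374,188)),("R",(659,194),(628,32),(643,97))]:
    P=f(a,.088);H=f(b,.038);dr=(P-H)[:2];T=H.copy();T[:2]+=dr/np.linalg.norm(dr)*.02
    print(n,P[:2],H[:2],"dist",np.linalg.norm(dr),"ang",np.degrees(np.arctan2(-dr[1],-dr[0])),"push",T[:2],"rel pad",rel([*P[:2],.15]))
    print("tip",f(e,.075)[:2])
w=viewer.calibration("wrist"); print(rel(-np.array(w["R"]).T@w["t"]))
E
```

```text
toolR
 [[ 0.8921  0.4518 -0.0006]
 [ 0.4518 -0.8921  0.0017]
 [ 0.0002 -0.0018 -1.    ]]
L [0.5083 0.1086] [0.613  0.1342] dist 0.10774849539252929 ang 13.752054201422071 push [0.5936 0.1294] rel pad [ 0.5025 -0.4415  0.0814]
tip [0.5733 0.1243]
M [ 0.4707 -0.0602] [ 0.5753 -0.036 ] dist 0.10743640954957394 ang 13.033215901291408 push [ 0.5558 -0.0405] rel pad [ 0.3926 -0.308   0.0811]
tip [ 0.5306 -0.0454]
R [ 0.5312 -0.219 ] [ 0.6361 -0.204 ] dist 0.10589085466491069 ang 8.158886406589088 push [ 0.6163 -0.2068] rel pad [ 0.3749 -0.1389  0.0808]
tip [ 0.5916 -0.2098]
[ 0.0689 -0.0003 -0.1427]
```

Units first: shifts go in shares of 0.6 m and turns go in shares of pi rad. So 0.25 m / 0.6 = 0.4167, 0.04 m / 0.6 = 0.0667, 0.15 rad / 3.1416 = 0.0477.

Request:
drive_effector(offsets=[[[0.4167,-0.3667,0.0667],0.0477],[[0.4167,-0.3667,0.0667],0.0764],[[0.4167,-0.3667,0.0667],0.0764],[[0.4167,-0.3667,0.0667],0.0764],[[0.4167,-0.3667,0.0667],0.0764],[[0.4167,-0.3667,0.0667],0.0764],[[0.4167,-0.3667,0.0667],0.0764],[[0.4167,-0.3667,0.0667],0.0764]], aperture=0, force=20)

```text
time_s: 1.1
ee_pos: [0.3833, -0.2044, 0.1913]
tcp_rot: [0.993, 0.114, -0.0, 0.0]
ft_force: [0.8, -0.0, 0.3]
width: -0.0
grip_force: 0.0
```

```bash
python3 - <<'E'
from h import *
print(rel([.5083,.1086,.11]))
E
```

```text
[ 0.1926314  -0.27655935  0.08109648]
```

In the tool's units: -0.277 m / 0.6 = -0.4617, 0.193 m / 0.6 = 0.3217.

Request:
drive_effector(offsets=[[[0.3217,-0.4617,0.1],0],[[0.3217,-0.4617,0.1],0],[[0.3217,-0.4617,0.1],0],[[0.3217,-0.4617,0.1],0],[[0.3217,-0.4617,0.1],0],[[0.3217,-0.4617,0.1],0],[[0.3217,-0.4617,0.1],0],[[0.3217,-0.4617,0.1],0]])

```text
time_s: 2.1
ee_pos: [0.5088, 0.1083, 0.1312]
tcp_rot: [0.994, 0.113, -0.0, 0.0]
ft_force: [0.2, 0.3, 0.1]
width: 0.0002
grip_force: 0.0
```

```bash
python3 - <<'E'
from h import *
import cv2
print(rel([.5083,.1086,.083]))
c=viewer.calibration("wrist");p,d=viewer.grab_frame("wrist");cv2.imwrite("pics/w1.png",p[:,:,::-1])
R,t=np.array(c["R"]),np.array(c["t"])
for P in ([.5083,.1086,.088],[.613,.1342,.038]):
    q=R@P+t; print(c["fx"]*q[0]/q[2]+c["cx"],c["fy"]*q[1]/q[2]+c["cy"])
E
```

```text
[-0.00036014 -0.00039613  0.04824265]
324.86185588885974 271.29737773434834
322.4597161208425 75.02246491184155
```

View pics/w1.png

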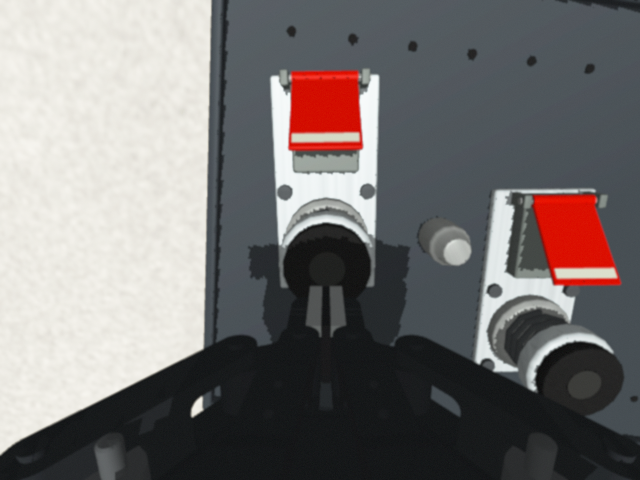

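The left pad's centre is at about (327,267), against a predicted (325,271). The hinge is at (325,75), so the positions are confirmed. Pressing the left pad now.

In the tool's units: 0.049 m / 0.6 = 0.0817, 0.043 m / 0.6 = 0.0717.

Request:
drive_effector(offsets=[[[0,0,0.0633],0],[[0,0,0.0717],0],[[0,0,0.0817],0],[[0,0,0.0817],0],[[0,0,0.0817],0],[[0,0,0.0817],0],[[0,0,0.0817],0]])

```text
time_s: 3.02
ee_pos: [0.5079, 0.1086, 0.0839]
tcp_rot: [0.994, 0.114, -0.0, 0.001]
ft_force: [-5.1, -3.3, 7.7]
width: 0.0001
grip_force: 3.7
```

Request:
drive_effector(offsets=[[[0,0,-0.08],0],[[0,0,-0.08],0],[[0,0,-0.08],0]])

```text
time_s: 3.4
ee_pos: [0.5093, 0.1096, 0.1311]
tcp_rot: [0.993, 0.114, 0.001, 0.0]
ft_force: [-0.9, -0.3, -0.5]
width: -0.0003
grip_force: 0.0
```

```bash
python3 - <<'E'
from h import *
print(rel([.4707,-.0602,.13]))
E
```

```text
[-0.07599362  0.15663328  0.00096748]
```

In the tool's units: 0.157 m / 0.6 = 0.2617, -0.076 m / 0.6 = -0.1267.

Request:
drive_effector(offsets=[[[-0.1267,0.2617,0],0],[[-0.1267,0.2617,0],0],[[-0.1267,0.2617,0],0],[[-0.1267,0.2617,0],0],[[-0.1267,0.2617,0],0]])

```text
time_s: 4.03
ee_pos: [0.4696, -0.06, 0.1296]
tcp_rot: [0.993, 0.114, -0.001, -0.001]
ft_force: [0.8, -0.2, 0.3]
width: -0.0004
grip_force: 0.0
```

Request:
drive_effector(offsets=[[[0,0,0.0633],0],[[0,0,0.0717],0],[[0,0,0.08],0],[[0,0,0.08],0],[[0,0,0.08],0],[[0,0,0.08],0],[[0,0,0.08],0]])

```text
time_s: 4.9
ee_pos: [0.4696, -0.0591, 0.0833]
tcp_rot: [0.993, 0.115, -0.0, -0.001]
ft_force: [-4.0, 2.2, 6.4]
width: -0.0001
grip_force: 2.9
```

Request:
drive_effector(offsets=[[[0,0,-0.08],0],[[0,0,-0.08],0],[[0,0,-0.08],0]])

```text
time_s: 5.28
ee_pos: [0.4708, -0.0601, 0.1308]
tcp_rot: [0.993, 0.115, 0.001, 0.0]
ft_force: [-0.0, 0.2, -1.4]
width: 0.0002
grip_force: 0.0
```

```bash
python3 - <<'E'
from h import *
print(rel([.5312,-.219,.13]))
E
```

```text
[0.02262112 0.16842059 0.00101106]
```

In the tool's units: 0.168 m / 0.6 = 0.28, 0.023 m / 0.6 = 0.0383.

Request:
drive_effector(offsets=[[[0.0383,0.28,0],0],[[0.0383,0.28,0],0],[[0.0383,0.28,0],0],[[0.0383,0.28,0],0],[[0.0383,0.28,0],0]])

```text
time_s: 5.9
ee_pos: [0.5296, -0.2177, 0.1291]
tcp_rot: [0.993, 0.114, -0.001, -0.001]
ft_force: [-0.3, 0.0, 0.6]
width: 0.0002
grip_force: 0.0
```

Request:
drive_effector(offsets=[[[0,0,0.0633],0],[[0,0,0.0717],0],[[0,0,0.08],0],[[0,0,0.08],0],[[0,0,0.08],0],[[0,0,0.08],0],[[0,0,0.08],0]])

```text
time_s: 6.78
ee_pos: [0.5313, -0.2189, 0.0828]
tcp_rot: [0.993, 0.114, 0.001, 0.0]
ft_force: [0.1, 0.5, 2.8]
width: 0.0002
grip_force: 1.5
```

Request:
drive_effector(offsets=[[[0,0,-0.08],0],[[0,0,-0.08],0],[[0,0,-0.08],0]])

```text
time_s: 7.15
ee_pos: [0.5308, -0.2192, 0.1302]
tcp_rot: [0.993, 0.114, 0.0, 0.0]
ft_force: [0.0, -0.4, -0.2]
width: 0.0001
grip_force: 0.0
```

The right mount feels softest: 2.8 N against 6.4 and 7.7 N. I'll press it once more, deeper, to confirm both the stiffness and that it passed 2.5 mm.

In the tool's units: 0.048 m / 0.6 = 0.08, 0.043 m / 0.6 = 0.0717.

Request:
drive_effector(offsets=[[[0,0,0.0633],0],[[0,0,0.0717],0],[[0,0,0.08],0],[[0,0,0.08],0],[[0,0,0.08],0],[[0,0,0.08],0]])

```text
time_s: 7.9
ee_pos: [0.5312, -0.219, 0.083]
tcp_rot: [0.993, 0.114, 0.001, 0.0]
ft_force: [-1.5, 1.4, 2.9]
width: 0.0004
grip_force: 1.4
```

Request:
drive_effector(offsets=[[[0,0,0.005],0],[[0,0,0.005],0],[[0,0,0.005],0],[[0,0,0.005],0]])

```text
time_s: 8.4
ee_pos: [0.5313, -0.2191, 0.0798]
tcp_rot: [0.993, 0.114, 0.001, 0.0]
ft_force: [-1.2, 0.9, 5.3]
width: 0.0001
grip_force: 2.5
```

Request:
drive_effector(offsets=[[[0,0,-0.085],0],[[0,0,-0.085],0],[[0,0,-0.085],0]])

```text
time_s: 8.78
ee_pos: [0.5309, -0.2189, 0.13]
tcp_rot: [0.993, 0.114, 0.0, 0.0]
ft_force: [0.0, -0.1, -0.7]
width: -0.0002
grip_force: 0.0
```

```bash
python3 - <<'E'
from h import *
print(rel([.6138,-.2072,.10]))
E
```

```text
[0.08337635 0.00736508 0.03003888]
```

In the tool's units: 0.083 m / 0.6 = 0.1383, 0.007 m / 0.6 = 0.0117.

Request:
drive_effector(offsets=[[[0.1383,0.0117,0],0],[[0.1383,0.0117,0],0],[[0.1383,0.0117,0],0],[[0.1383,0.0117,0],0]])

```text
time_s: 9.28
ee_pos: [0.6118, -0.2065, 0.129]
tcp_rot: [0.993, 0.114, -0.001, -0.001]
ft_force: [0.3, -0.6, 0.1]
width: -0.0002
grip_force: 0.0
```

Request:
drive_effector(offsets=[[[0,0,0.0833],0],[[0,0,0.1],0],[[0,0,0.1167],0],[[0,0,0.1333],0],[[0,0,0.1467],0],[[0,0,0.1467],0],[[0,0,0.1467],0]])

```text
time_s: 10.15
ee_pos: [0.6133, -0.2068, 0.0425]
tcp_rot: [0.993, 0.114, 0.0, 0.0]
ft_force: [-0.6, -0.6, 0.6]
width: -0.0002
grip_force: 0.0
```

In the tool's units: 0.004 m / 0.6 = 0.0067, 0.003 m / 0.6 = 0.005.

Request:
drive_effector(offsets=[[[0,0,0.0033],0],[[0,0,0.005],0],[[0,0,0.0067],0],[[0,0,0.0067],0],[[0,0,0.0067],0]])

```text
time_s: 10.78
ee_pos: [0.6135, -0.207, 0.0395]
tcp_rot: [0.993, 0.114, 0.001, 0.0]
ft_force: [-2.3, 0.3, 6.2]
width: 0.0001
grip_force: 3.2
```

In the tool's units: 0.003 m / 0.6 = 0.005.

Request:
drive_effector(offsets=[[[0,0,0.005],0],[[0,0,0.005],0],[[0,0,0.005],0]])

```text
time_s: 11.15
ee_pos: [0.6136, -0.207, 0.0394]
tcp_rot: [0.993, 0.114, 0.001, 0.001]
ft_force: [-7.0, 2.2, 23.5]
width: -0.0001
grip_force: 11.1
```

Request:
drive_effector(offsets=[[[0,0,-0.1],0],[[0,0,-0.2],0],[[-0.25,0,-0.2667],0],[[-0.25,0,-0.2667],0],[[-0.25,0,-0.2667],0],[[-0.25,0,-0.2667],0],[[-0.25,0,-0.2667],0]])

```text
time_s: 12.02
ee_pos: [0.4677, -0.2408, 0.1952]
tcp_rot: [0.993, 0.114, 0.0, 0.0]
ft_force: [1.1, 0.0, -0.0]
width: 0.0002
grip_force: 0.0
```

```bash
python3 - <<'E'
from h import *
import cv2
p,d=viewer.grab_frame("scene");cv2.imwrite("pics/s2.png",cv2.resize(p[160:320,190:460,::-1],None,fx=2.9,fy=2.9,interpolation=cv2.INTER_CUBIC))
p,d=viewer.grab_frame("wrist");cv2.imwrite("pics/w2.png",p[:,:,::-1])
E
```

```text
(no output)
```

View pics/s2.png

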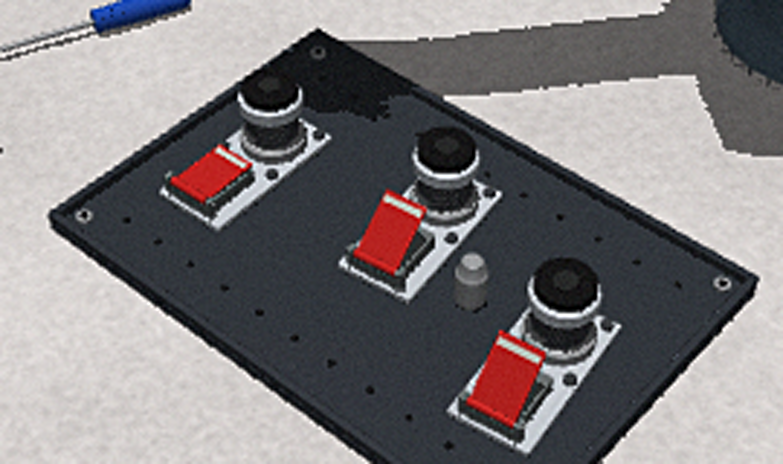

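View pics/w2.png

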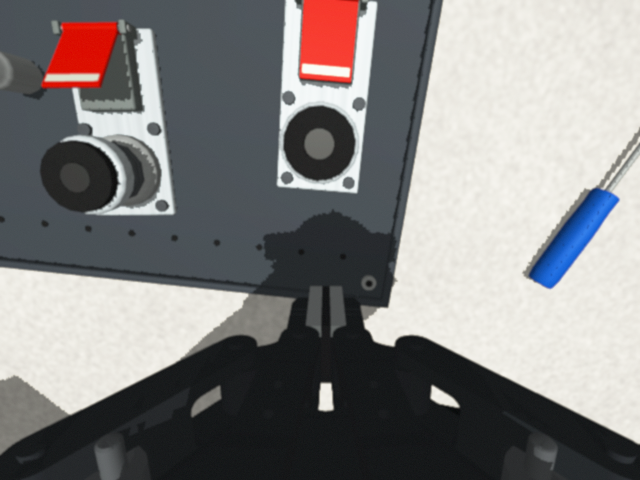

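The right mount's tag (crop at 210,175) lies flat on its block. The middle tag (390,235) and left tag (505,380) still stand up. The pads have sprung back and the loose things haven't moved. Handing in.

```bash
python3 -c "
from workcell import env
print(env.close_job())"
```

```text
the job is handed in; nothing more can be done
None
```

I pressed the pads left to right, found the right mount softest (about 0.8 N/mm, against 6.4 and 7.7 N on the other two at a similar depth), pushed its tag flat, left the other two tags up, and handed the job in at about 12 s; the hand-in returned no verdict.

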